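Hold a rebated offcut in the corner of fence and stop

ROBOT

A 6-joint arm with a two-finger parallel gripper is mounted at the origin on the work surface. World frame = base frame: x ahead of the robot, y to its left, z up, the work surface at z = 0. Lengths are in mm, angles in rad, forces in N, time in s.
With the tool pointing down it reaches from about 350 to 875 mm from the base axis. Payload 4.2 kg.
Tool frame: the origin (TCP) lies midway between the tips of the shut fingers; the grasp point (between the pads) lies 19 mm behind it; z points along the fingers, y is the direction in which the jaws open and shut (so a half turn about z gives the same grasp; the last joint's range is limited). The gripper opens to 85 mm and grips with 20 to 120 N. Pads are 22 mm wide; open, the fingers measure 114 mm over their backs; the gripper's body (76 mm by 85 mm) begins 54 mm behind the grasp point. The pads swing forward as they close: fully open they stand 13 mm farther back than shut.
Start: joints at [-0.943, 0.385, 0.008, 0, -1.194, -0.259], TCP at [225.324, -582.948, 210.912] pointing down, gripper open.
Joint ranges: [-3.14, 3.14], [-1.21, 2.06], [-1.07, 1.41], [-3.16, 2.05], [-2.99, -0.16], [-3.1, 3.1]. Speed limits (rad/s): [2.79, 2.79, 3.14, 3.14, 3.14, 3.14].

INTERFACE

Orientations are given as a unit quaternion [x, y, z, w].
In Python, from bench import read_state, get_image, job_done, search_frame, regions_of gives the robot as it stands.
- The arm moves only by the tool servo_tool, never from a script. Its arguments are lists of equal length, an entry for each row: "turn": the turn, a rotation vector about the world's x, y, z in rad, a list of three; "dp": the shift along the world's x, y, z in m, a list of three; "fingers": the finger opening in m, from 0 to 0.0854. In form: {"turn": [[rx, ry, rz], ...], "dp": [[tx, ty, tz], ...], "fingers": [fingers, ...]}. A call has exactly 5 rows; each row shifts and turns the pose as measured when the row begins; what a row does not reach is not made up. A row lasts 1/8 s, in which the tool goes at most 62.5 mm and 10.7 degrees, less where a joint would pass 70% of its speed; a pose out of reach is approached as far as the arm can. A call is refused whole if a number of a shift passes 0.0625 or a number of a turn 0.188, either way. A call with a gripper value outside its range is refused whole. The fingers move at their own pace and stop on an object; the grip force is fixed at half the most. Time passes only in rows, so rows that do not move let the fingers close, or fill a call up. It gives the time, the measured TCP pose, the force and the opening at its end, in the units of the state.
- read_state(): the state, without advancing time (a new reading comes with each control period).
- get_image(name): name is "scene" or "top" or "wrist"; returns a dict with "img" (420x560x3 uint8, red, green, blue), "vfov" (degrees; the focal length in pixels is half the picture's height over the tangent of half this angle, whatever the lens; pixels are square), "cx", "cy" (the principal point, pixels), "world_from_camera" (4x4, takes a point from camera to world coordinates); the wrist camera has in their place "mount" (4x4, takes a point from camera to tool coordinates, whose origin is the TCP and whose axes are the flange's). Camera axes: x right, y down, z forward; pixel columns grow to the right and rows downward; lengths in mm; the calibration is good to about 2 mm. A picture is of the moment at which its call begins: read the wrist's pose just before it. There is no depth.
- job_done(): hands the job in, once; it reports no verdict.
Trained networks look in the newest picture that a camera, given by its name, has taken for a name from the list of things; names that differ only in an ending like _2 or _b are one class to them, and where a whole thing is asked for, a point or a joint stands for the part that bears it (a point fixed in the world has none). Each returns a list of dicts, best first, with "score" (0 to 1); they miss things now and then, are a little off and sometimes report something else, mostly with a low value. They report only what shows in the picture. A call takes as long as a camera call. They do not tell look-alikes from the thing itself.
- search_frame(query, camera): "box" ([left, top, width, height] in pixels, round what is visible of it).
- regions_of(query, camera): "region" (420x560 bool, what is visible of it) and "box" ([left, top, width, height] in pixels, round what is visible of it).
The state is a dict: "clock": time; "joints": joint angles; "joint_vel": joint speeds; "joint_efforts": joint torques, N m; "position": TCP position; "ee_rot": TCP orientation; "contact_force": force on the tool from outside, world axes, zero at the start; "wrist_torque": the same for the moment, N m; "gripper_width": finger opening in mm.
Only numpy, scipy, OpenCV 4.12 (cv2) and the standard library are available. Lean on these libraries where they do the work, as an engineer would, in place of code of your own. Each camera call takes 0.05 s, during which the arm holds its last target. There are 200 camera calls.

TASK

Slide the rebated offcut along the bench, without lifting or tipping it, into the corner of the fence and the square stop block (not the round dog): tall back face flat against the fence, end snug against the block. Then hold it there with one firm diagonal push, down onto the bench and into the fence at once, so that each feels some 10 to 15 N more than before, and finish while still holding this push. Do not disturb the tape measure and the plain scrap of wood lying at the sides.

Things in the scene. Friction and masses are not known exactly. Their poses are not given: they have to be found in the camera images.
- offcut_centre (a point): Centre of the loose pale wood offcut, 22.5 mm above its underside: 90 (x) by 150 (y) by 45 mm high, 0.25 to 0.5 kg. A rebate runs along its upper edge on the -x side (robot's side): from x=-45 to -10 only a ledge 22 mm thick is left, beyond it a block 55 wide, full height; the upright shoulder at x=-10 is 23 mm tall. x from ledge to tall back, y along its length, z up; starts turned up to 0.4 rad.
- offcut_back (a point): Middle of the offcut's tall back face (45 mm along x from its centre), same axes; this face goes against the fence.
- fence: Plywood fence screwed to the bench: a bar 420 mm long (y), 22 mm thick, 45 mm high. Origin: middle of the lower edge of its front face (towards the robot), at bench height. x points into the fence, away from the robot, y along it, z up. Turned by up to 0.18 rad from the world axes.
- stop: Square plywood stop block, 40 by 40 by 45 mm high, screwed down in front of one end of the fence (either end), touching it and square with it. Origin: centre of its underside, 190 mm along the fence from its middle, 20 mm in front of its face. Axes like the fence's. The offcut goes on its side towards the fence's middle; the two centres are then 95 mm apart along the fence.
- dog: Round bench dog (32 mm diameter, 45 mm high) at the fence's other end, 190 mm from its middle; not the stop.
- table: The wooden bench; its top is at z = 0. The offcut slides on it with a friction coefficient of roughly 0.5 to 0.7.
- tape: Bystander: grey tape measure, 65 by 34 by 60 mm; origin under its centre.
- scrap: Bystander: small plain scrap of wood without rebate, 110 by 60 by 20 mm; origin under its centre.
Not all that is in view belongs to the job. What is shaped like the stop but orange or purple is not meant.

How it is judged:
By the outcome, as a careful person would: the job done as asked, in the order asked, and still so for the second after the job is handed in, while the arm keeps its last pose, push and grip.
It also fails if it takes over 48 s, if anything falls off the work surface, if the arm or the gripper's body presses on something with over 40 N, if the wrist force passes 120 N, or if a joint passes its speed limit or range.

## Working session

There is one attempt and no reset: what is moved stays moved. The work goes in short steps, Python scripts to look and compute and a tool call to move; the robot and the scene stay as the last step left them, time stands still between calls to the robot, and variables do not carry over. Pictures are saved under pics/ and viewed, about 8 in all and at most 12, crops included, and the job is handed in when it is done.

Besides the shell and the picture viewer there is one more tool, called after ">>>" as name(argument=value, ...) on one line, values as JSON. servo_tool: Moves the arm, as the interface text tells. Its arguments: {"type":"object","properties":{"turn":{"type":"array","items":{"type":"array","items":{"type":"number"}}},"dp":{"type":"array","items":{"type":"array","items":{"type":"number"}}},"fingers":{"type":"array","items":{"type":"number"}}},"required":["turn","dp","fingers"]}

```bash
mkdir -p pics; ls
cat > h.py <<'E'
import numpy as np, cv2
from bench import *
def K(d):
    f=d["img"].shape[0]/2/np.tan(np.radians(d["vfov"])/2)
    return f
def ray(d,u,v,z):
    f=K(d);M=np.array(d["world_from_camera"])
    r=M[:3,:3]@np.array([(u-d["cx"])/f,(v-d["cy"])/f,1]);o=M[:3,3]
    return o+r*(z-o[2])/r[2]
def proj(d,P):
    f=K(d);M=np.linalg.inv(np.array(d["world_from_camera"]))
    p=(M[:3,:3]@np.atleast_2d(P).T).T+M[:3,3]
    return np.c_[p[:,0]/p[:,2]*f+d["cx"],p[:,1]/p[:,2]*f+d["cy"]]
E
python3 - <<'E'
from h import *
print(read_state())
for n in ("top","scene"):
    d=get_image(n);print(n,K(d),d["cx"],d["cy"],np.round(d["world_from_camera"],3).tolist())
    cv2.imwrite(f"pics/{n}0.png",cv2.resize(d["img"][:,:,::-1],(800,600)))
    for q in ("offcut_centre","fence","stop","dog","tape","scrap"):
        for r in regions_of(q,n)[:3]:
            m=r["region"].astype(np.uint8);c=cv2.findContours(m,0,2)[0]
            if not c: continue
            c=max(c,key=cv2.contourArea);b=cv2.boxPoints(cv2.minAreaRect(c))
            print(n,q,round(r["score"],2),r["box"],m.sum(),[ray(d,u,v,45)[:2].round().tolist() for u,v in b])
E
```

```text
pics
{'clock': 0.0, 'joints': array([-9.43358997e-01,  3.85522350e-01,  6.63136914e-03, -5.18372357e-04,
       -1.19399318e+00, -2.58571578e-01]), 'joint_vel': array([-1.02014259e-03,  1.31796914e-03, -5.79667345e-05, -1.24525710e-04,
        7.25392624e-04, -8.31525005e-04]), 'joint_efforts': array([ 4.22738258e-04, -3.92292666e+01,  1.88408464e+01,  4.18643296e+00,
       -4.68039842e-03,  4.86446893e-06]), 'position': array([ 225.12665905, -582.37219967,  209.841571  ]), 'ee_rot': array([-1.83294954e-01,  9.83057380e-01,  1.04640901e-03, -2.29832035e-04]), 'contact_force': array([-1.09296433, -0.1089864 ,  0.03126349]), 'wrist_torque': array([-0.03400406,  0.0159667 , -0.02625224]), 'gripper_width': 85.42969739942741}
top 451.591345844487 284.04380362721815 200.6587374725775 [[0.015, -0.993, 0.121, 471.577], [-1.0, -0.015, -0.001, -4.701], [0.003, -0.121, -0.993, 964.857], [0.0, 0.0, 0.0, 1.0]]
top offcut_centre 0.69 [217.7, 233.5, 79.7, 60.8] 3199 [[432.0, 132.0], [518.0, 107.0], [475.0, -37.0], [390.0, -11.0]]
top offcut_centre 0.55 [5.2, 0.4, 554.8, 417.5] 190839 [[1003.0, 614
[... 1476 characters left out ...]
[601.0, 179.0]]
scene stop 0.72 [348.3, 173.0, 20.5, 21.6] 298 [[638.0, 325.0], [681.0, 352.0], [722.0, 247.0], [682.0, 222.0]]
scene stop 0.69 [334.0, 183.1, 19.4, 18.4] 177 [[650.0, 173.0], [661.0, 259.0], [693.0, 229.0], [682.0, 145.0]]
scene dog 0.48 [252.3, 251.4, 11.1, 26.2] 243 [[596.0, -149.0], [622.0, -134.0], [663.0, -201.0], [638.0, -216.0]]
scene tape 0.84 [152.8, 288.8, 43.5, 33.7] 1127 [[489.0, -349.0], [561.0, -306.0], [616.0, -378.0], [549.0, -418.0]]
scene tape 0.24 [250.4, 252.3, 15.4, 27.6] 213 [[600.0, -151.0], [624.0, -137.0], [663.0, -201.0], [640.0, -215.0]]
scene scrap 0.83 [311.7, 155.2, 34.4, 18.6] 439 [[528.0, 294.0], [500.0, 377.0], [621.0, 374.0], [643.0, 294.0]]
```

View pics/top0.png

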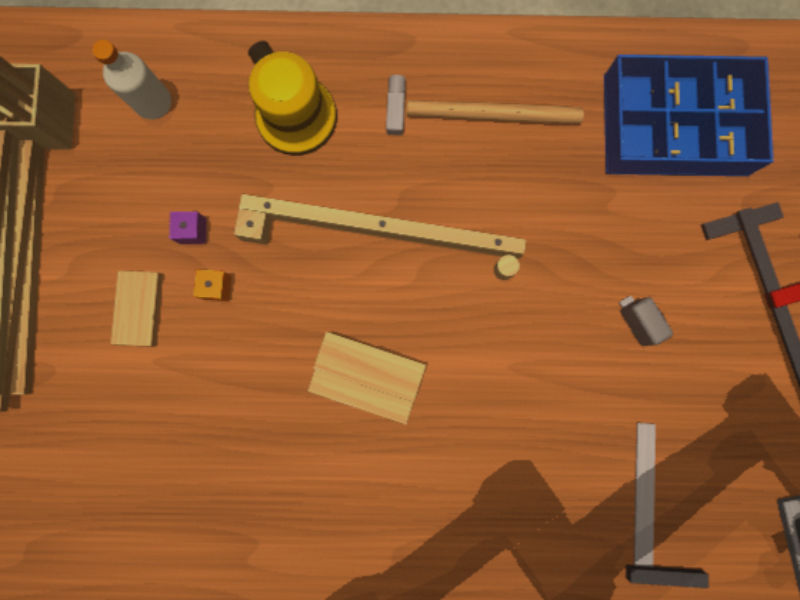

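View pics/scene0.png

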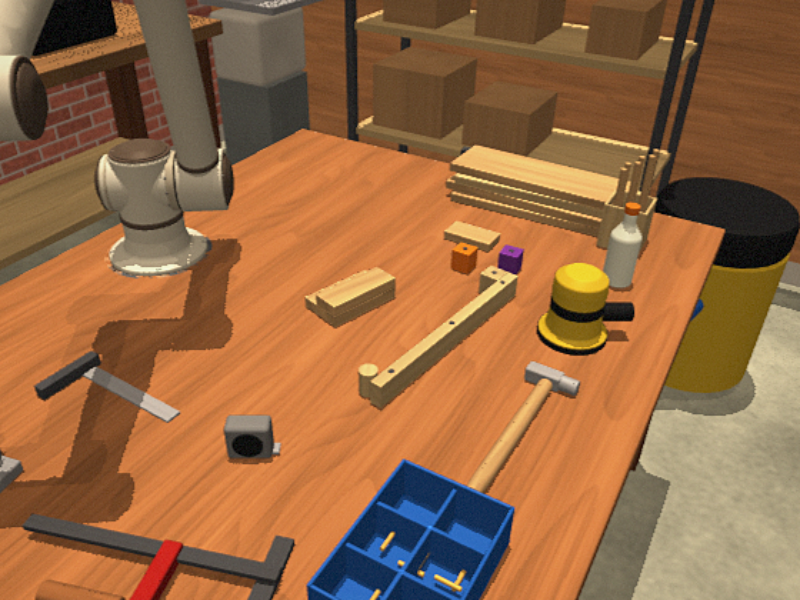

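The top view (800 px scale) shows the offcut at (367,378), ledge towards the robot. The fence runs from (240,203) to (525,247), with the pale stop at (250,224) on the +y end and the dog at (508,266). The orange and purple blocks are decoys. Next I fit the poses.

```bash
cat >> h.py <<'E'
from scipy.optimize import minimize
def boxp(x0,x1,y0,y1,z0,z1): return np.array([[x,y,z] for x in(x0,x1) for y in(y0,y1) for z in(z0,z1)],float)
OFF=[boxp(-45,45,-75,75,0,22),boxp(-10,45,-75,75,0,45)]
FEN=[boxp(0,22,-210,210,0,45)]
FS=[boxp(0,22,-210,210,0,45),boxp(-40,0,170,210,0,45)]
def place(P,p):
    c,s=np.cos(p[2]),np.sin(p[2]);return P@np.array([[c,s,0],[-s,c,0],[0,0,1]])+[p[0],p[1],0]
def sil(d,parts,p):
    m=np.zeros((840,1120),np.uint8)
    for P in parts:
        h=cv2.convexHull(proj(d,place(P,p)).astype(np.float32))
        cv2.fillConvexPoly(m,np.round((h*2+.5)*16).astype(np.int32),255,shift=4)
    return cv2.resize(m,(560,420),interpolation=cv2.INTER_AREA)/255.
def fit(obs,parts,p0):
    def cost(q):
        p=[q[0],q[1],q[2]/200]
        return np.mean([1-np.minimum(s:=sil(d,parts,p),m).sum()/np.maximum(s,m).sum() for d,m in obs])
    best=None
    for k in range(4):
        s=np.array([p0[0],p0[1],p0[2]*200])+np.random.default_rng(k).normal(0,4,3)*(k>0)
        r=minimize(cost,s,method="Nelder-Mead",options=dict(initial_simplex=[s,s+[8,0,0],s+[0,8,0],s+[0,0,10]],xatol=.05,fatol=1e-5))
        if best is None or r.fun<best.fun: best=r
    return np.array([best.x[0],best.x[1],best.x[2]/200]),best.fun
def mask(q,d,n,p0,parts):
    c=[(np.minimum(sil(d,parts,p0),r["region"]).sum()/np.maximum(sil(d,parts,p0),r["region"]).sum(),i,r) for i,r in enumerate(regions_of(q,n))]
    return max(c)[2]["region"].astype(float) if c else None
E
python3 - <<'E'
from h import *
o0,f0=[455,48,-.29],[655,32,-.145]
D={n:get_image(n) for n in("top","scene")}
vis=cv2.resize(D["top"]["img"][:,:,::-1],None,fx=2,fy=2).copy()
MO={n:mask("offcut_centre",D[n],n,o0,OFF) for n in D}
MF={n:mask("fence",D[n],n,f0,FEN) for n in D}
for nm,M,parts,p0 in(("off",MO,OFF,o0),("fence",MF,FEN,f0)):
    for ns in(("top",),("scene",),("top","scene")):
        p,c=fit([(D[n],M[n]) for n in ns],parts,p0);print(nm,ns,p.round(3),round(c,3))
        if len(ns)==2:
            for P in parts: cv2.polylines(vis,[np.round(cv2.convexHull(proj(D["top"],place(P,p)).astype(np.float32))*2).astype(int)],1,(255,0,0),1)
cv2.imwrite("pics/fit.png",vis[220:660,180:820])
E
```

```text
off ('top',) [ 4.53306e+02  4.88890e+01 -3.02000e-01] 0.025
off ('scene',) [ 4.53565e+02  4.79670e+01 -2.99000e-01] 0.033
off ('top', 'scene') [ 4.53238e+02  4.86310e+01 -3.02000e-01] 0.03
fence ('top',) [ 6.65623e+02  3.20690e+01 -1.51000e-01] 0.079
fence ('scene',) [ 6.65821e+02  3.22230e+01 -1.45000e-01] 0.038
fence ('top', 'scene') [ 6.65514e+02  3.15550e+01 -1.48000e-01] 0.061
```

View pics/fit.png

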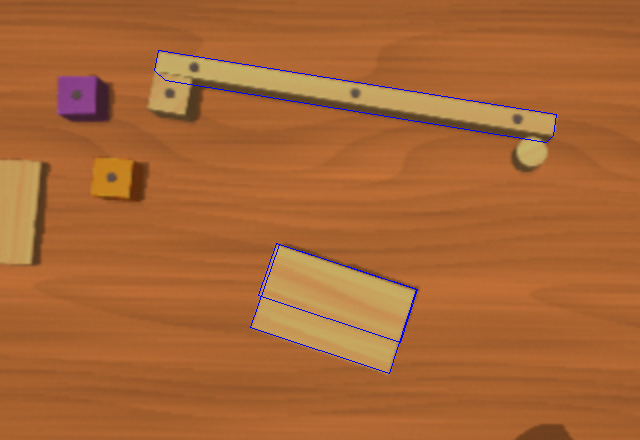

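>>> servo_tool(turn=[[0, 0, -0.067], [0, 0, -0.067], [0, 0, -0.067], [0, 0, -0.067], [0, 0, -0.067]], dp=[[0.018, 0.0585, 0], [0.018, 0.0585, 0], [0.018, 0.0585, 0], [0.018, 0.0585, 0], [0.018, 0.0585, 0]], fingers=[0.085, 0.085, 0.085, 0.085, 0.085])

```text
clock: 1.62
position: [316.0, -286.8, 209.5]
ee_rot: [-0.008, 1.0, -0.0, 0.0]
contact_force: [1.9, 0.4, 0.2]
gripper_width: 85.4
```

>>> servo_tool(turn=[[0, 0, -0.067], [0, 0, -0.067], [0, 0, -0.067], [0, 0, -0.067], [0, 0, -0.067]], dp=[[0.018, 0.0585, 0], [0.018, 0.0585, 0], [0.018, 0.0585, 0], [0.018, 0.0585, 0], [0.018, 0.0585, 0]], fingers=[0.085, 0.085, 0.085, 0.085, 0.085])

```text
clock: 2.25
position: [407.0, 12.6, 212.4]
ee_rot: [0.164, 0.986, -0.0, 0.005]
contact_force: [2.4, -0.7, 0.5]
gripper_width: 85.0
```

>>> servo_tool(turn=[[0, 0, 0.014], [0, 0, 0.014], [0, 0, 0], [0, 0, 0], [0, 0, 0]], dp=[[0.009, 0.022, -0.05], [0.009, 0.022, -0.05], [0, 0, -0.03], [0, 0, -0.02], [0, 0, 0]], fingers=[0.085, 0.085, 0.085, 0.085, 0.085])

```text
clock: 2.88
position: [428.7, 64.0, 60.9]
ee_rot: [0.145, 0.989, 0.002, 0.009]
contact_force: [0.6, 0.5, 0.5]
gripper_width: 85.3
```

>>> servo_tool(turn=[[0.003, 0.018, -0.01], [0, 0, 0], [0, 0, 0], [0, 0, 0], [0, 0, 0]], dp=[[-0.004, -0.0065, -0.012], [0, 0, -0.012], [0, 0, -0.008], [0, 0, -0.006], [0, 0, 0]], fingers=[0.085, 0.085, 0.085, 0.085, 0.085])

```text
clock: 3.5
position: [426.4, 57.5, 22.8]
ee_rot: [0.151, 0.989, 0.004, 0.002]
contact_force: [0.0, 0.1, -0.0]
gripper_width: 85.0
```

Run:
```python
from h import *
print({k:np.round(v,3) for k,v in read_state().items() if k in("position","ee_rot","contact_force")})
d=get_image("scene");im=d["img"][150:270,170:330,::-1]
w=get_image("wrist")
print(K(w),np.round(w["mount"],2).tolist())
cv2.imwrite("pics/a.png",np.vstack([cv2.resize(im,(400,300),interpolation=2),cv2.resize(w["img"][:,:,::-1],(400,300))]))
```

```text
{'position': array([426.387,  57.495,  22.764]), 'ee_rot': array([0.151, 0.989, 0.004, 0.002]), 'contact_force': array([ 0.014,  0.138, -0.033])}
298.37385031947196 [[0.0, -0.96, -0.28, 72.43], [1.0, 0.0, 0.0, 0.14], [-0.0, -0.28, 0.96, -162.98], [0.0, 0.0, 0.0, 1.0]]
```

View pics/a.png

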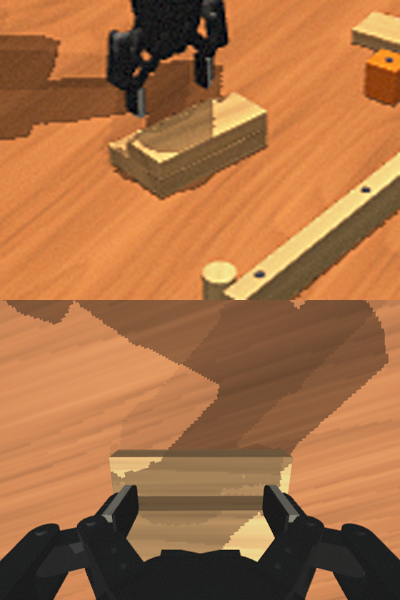

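>>> servo_tool(turn=[[0, 0, 0], [0, 0, 0], [0, 0, 0], [0, 0, 0], [0, 0, 0]], dp=[[0, 0, -0.004], [0, 0, -0.003], [0.004, -0.001, 0], [0.004, -0.001, 0], [0.004, -0.001, 0]], fingers=[0.085, 0.085, 0.085, 0.085, 0.085])

```text
clock: 4.22
position: [440.0, 55.0, 16.4]
ee_rot: [0.15, 0.989, 0.005, 0.003]
contact_force: [-0.6, 0.2, -0.2]
gripper_width: 84.9
```

>>> servo_tool(turn=[[0, 0, 0], [0, 0, 0], [0, 0, 0.015], [0, 0, 0.015], [0, 0, 0.015]], dp=[[0.005, -0.001, 0], [0.005, -0.001, 0], [0.008, -0.001, 0], [0.008, -0.001, 0], [0.008, -0.001, 0]], fingers=[0.085, 0.085, 0.085, 0.085, 0.085])

```text
clock: 4.85
position: [476.7, 49.6, 16.5]
ee_rot: [0.127, 0.992, 0.005, 0.003]
contact_force: [0.3, -0.1, -1.7]
gripper_width: 84.8
```

```bash
cat > where.py <<'E'
from h import *
import sys
F=np.array([665.6,32,-.148]);n=np.array([np.cos(F[2]),np.sin(F[2])]);t=np.array([-n[1],n[0]])
p0=np.array([float(x) for x in sys.argv[1:4]])
s=read_state();x=np.array(s["position"]);q=s["ee_rot"]
print("clock",round(s["clock"],2),"tcp",x.round(1),"tcp n,t",(n@(x[:2]-F[:2])).round(1),(t@(x[:2]-F[:2])).round(1),"yaw",round(-2*np.arctan2(q[0],q[1]),3),"F",np.round(s["contact_force"],1))
for ns in(("top",),("scene",)):
    for nn in ns:
        d=get_image(nn);m=mask("offcut_centre",d,nn,p0,OFF)
        if m is None: print("none");continue
        p,c=fit([(d,m)],OFF,p0);e=p[:2]-F[:2]
        print(nn,p.round(3),round(c,3),"n,t",(n@e).round(1),(t@e).round(1),"dyaw",round(p[2]-F[2],3))
        b=proj(d,[[p[0],p[1],0]])[0].astype(int)
        cv2.imwrite(f"pics/w_{nn}.png",cv2.resize(d["img"][max(0,b[1]-75):b[1]+75,max(0,b[0]-100):b[0]+100,::-1],(400,300),interpolation=2))
a=[cv2.imread(f"pics/w_{k}.png") for k in("top","scene")]
cv2.imwrite("pics/w_%d.png"%(s["clock"]*100),np.hstack(a))
E
python3 where.py 465 45 -.29
```

```text
clock 4.85 tcp [476.7  49.6  16.5] tcp n,t -189.4 -10.4 yaw -0.254 F [ 0.3 -0.1 -1.7]
top [ 4.49648e+02  4.46430e+01 -2.62000e-01] 0.792 n,t -215.5 -19.3 dyaw -0.114
scene [ 4.51689e+02  4.92680e+01 -3.19000e-01] 0.137 n,t -214.1 -14.5 dyaw -0.171
```

```bash
ls pics; cp pics/w_48*.png pics/v.png
```

```text
a.png
fit.png
scene0.png
top0.png
w_484.png
w_scene.png
w_top.png
```

View pics/v.png

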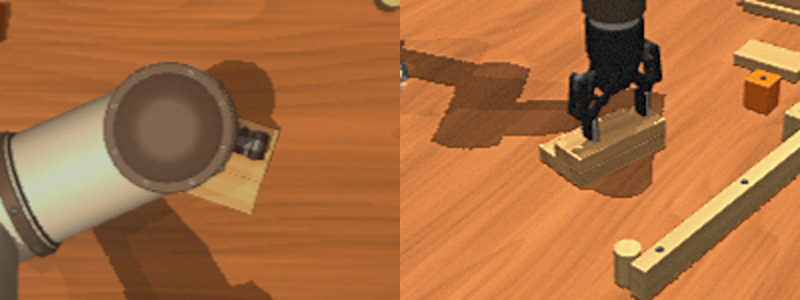

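The view shows the open finger tips passing over the offcut rather than against its shoulder, so they sit higher than I assumed. The offcut has not moved. I'll go back over the ledge and find its height by touch.

>>> servo_tool(turn=[[0, 0, 0], [0, 0, -0.024], [0, 0, -0.024], [0, 0, 0], [0, 0, 0]], dp=[[0, 0, 0.012], [-0.024, 0.003, 0], [-0.024, 0.004, 0], [0, 0, 0], [0, 0, -0.008]], fingers=[0.085, 0.085, 0.085, 0.085, 0.085])

```text
clock: 5.68
position: [428.5, 57.7, 23.9]
ee_rot: [0.151, 0.989, 0.006, 0.005]
contact_force: [0.2, 0.2, 0.1]
gripper_width: 84.5
```

```bash
python3 where.py 453 48.5 -.302
```

```text
clock 5.67 tcp [428.5  57.7  23.9] tcp n,t -238.3 -9.6 yaw -0.303 F [0.2 0.2 0.1]
top [ 4.56319e+02  4.71630e+01 -3.02000e-01] 0.464 n,t -209.2 -15.9 dyaw -0.154
scene [ 4.52748e+02  4.90910e+01 -3.00000e-01] 0.041 n,t -213.0 -14.5 dyaw -0.152
```

>>> servo_tool(turn=[[0.001, 0.01, 0], [0, 0, 0], [0, 0, 0], [0, 0, 0], [0, 0, 0]], dp=[[-0.003, 0.001, -0.004], [0, 0, -0.004], [0, 0, -0.003], [0, 0, -0.003], [0, 0, -0.002]], fingers=[0.085, 0.085, 0.085, 0.085, 0.085])

```text
clock: 6.5
position: [424.8, 57.8, 5.2]
ee_rot: [0.152, 0.988, 0.005, -0.002]
contact_force: [0.7, -0.5, 0.0]
gripper_width: 85.0
```

>>> servo_tool(turn=[[0, 0, 0], [0, 0, 0], [0, 0, 0], [0, 0, 0], [0, 0, 0]], dp=[[0, 0, -0.002], [0, 0, -0.002], [0, 0, -0.001], [0, 0, -0.001], [0, 0, -0.001]], fingers=[0.085, 0.085, 0.085, 0.085, 0.085])

```text
clock: 7.12
position: [424.9, 57.9, -2.2]
ee_rot: [0.152, 0.988, 0.005, -0.002]
contact_force: [0.7, -0.2, 0.4]
gripper_width: 84.8
```

>>> servo_tool(turn=[[0, 0, 0], [0, 0, 0], [0, 0, 0], [0, 0, 0], [0, 0, 0]], dp=[[0, 0, -0.001], [0, 0, -0.001], [0, 0, -0.001], [0, 0, -0.001], [0, 0, -0.001]], fingers=[0.085, 0.085, 0.085, 0.085, 0.085])

```text
clock: 7.75
position: [425.0, 57.9, -7.4]
ee_rot: [0.152, 0.988, 0.005, -0.002]
contact_force: [0.7, 0.0, -0.6]
gripper_width: 84.9
```

>>> servo_tool(turn=[[0, 0, 0], [0, 0, 0], [0, 0, 0], [0, 0, 0], [0, 0, 0]], dp=[[0.005, -0.0015, 0], [0.003, -0.001, 0], [0.003, -0.001, 0], [0.003, -0.001, 0], [0.003, -0.001, 0]], fingers=[0.085, 0.085, 0.085, 0.085, 0.085])

```text
clock: 8.38
position: [439.5, 51.4, -7.7]
ee_rot: [0.152, 0.988, 0.003, -0.005]
contact_force: [-4.4, 2.8, 4.9]
gripper_width: 84.9
```

>>> servo_tool(turn=[[0, 0, 0], [0, 0, 0], [0, 0, 0.012], [0, 0, 0.012], [0, 0, 0.012]], dp=[[0, 0, 0.003], [0.004, -0.001, 0], [0.006, -0.001, 0], [0.006, -0.001, 0], [0.006, -0.001, 0]], fingers=[0.085, 0.085, 0.085, 0.085, 0.085])

```text
clock: 9.0
position: [456.5, 44.8, -4.8]
ee_rot: [0.135, 0.991, 0.0, -0.011]
contact_force: [-6.4, 1.5, 5.3]
gripper_width: 85.1
```

```bash
python3 where.py 468 44 -.28
```

```text
clock 9.0 tcp [456.5  44.8  -4.8] tcp n,t -208.7 -18.1 yaw -0.271 F [-6.4  1.5  5.3]
top [ 4.78201e+02  3.77090e+01 -2.75000e-01] 0.724 n,t -186.2 -22.0 dyaw -0.127
scene [ 4.79831e+02  3.93290e+01 -2.79000e-01] 0.047 n,t -184.8 -20.1 dyaw -0.131
```

>>> servo_tool(turn=[[-0.003, -0.02, 0], [0, 0, 0.015], [0, 0, 0.015], [0, 0, 0.015], [0, 0, 0.015]], dp=[[0, 0, 0.003], [0.008, -0.001, 0], [0.01, -0.001, 0], [0.01, -0.001, 0], [0.01, -0.001, 0]], fingers=[0.085, 0.085, 0.085, 0.085, 0.085])

```text
clock: 9.82
position: [495.0, 40.5, -1.7]
ee_rot: [0.103, 0.995, 0.0, -0.0]
contact_force: [-4.3, 1.0, 2.0]
gripper_width: 84.9
```

>>> servo_tool(turn=[[0, 0, 0.012], [0, 0, 0.012], [0, 0, 0.012], [0, 0, 0.012], [0, 0, 0.01]], dp=[[0.0095, -0.0014, 0], [0.0095, -0.0014, 0], [0.0095, -0.0014, 0], [0.0095, -0.0014, 0], [0.0095, -0.0014, 0]], fingers=[0.085, 0.085, 0.085, 0.085, 0.085])

```text
clock: 10.45
position: [545.2, 32.6, -1.8]
ee_rot: [0.073, 0.997, -0.0, -0.001]
contact_force: [-4.0, 0.4, 2.9]
gripper_width: 84.8
```

```bash
python3 where.py 566 20 -.16
```

```text
clock 10.45 tcp [545.2  32.6  -1.8] tcp n,t -119.2 -17.2 yaw -0.146 F [-4.   0.4  2.9]
top [ 5.65976e+02  2.12620e+01 -1.69000e-01] 0.84 n,t -97.0 -25.3 dyaw -0.021
scene [ 5.68329e+02  2.78090e+01 -1.42000e-01] 0.06 n,t -95.6 -18.5 dyaw 0.006
```

>>> servo_tool(turn=[[0, 0, 0], [0, 0, 0], [0, 0, 0], [0, 0, 0], [0, 0, 0]], dp=[[0.0085, -0.0013, 0], [0.0085, -0.0013, 0], [0.0085, -0.0013, 0], [0.0085, -0.0013, 0], [0, 0, 0]], fingers=[0.085, 0.085, 0.085, 0.085, 0.085])

```text
clock: 11.28
position: [580.8, 27.3, -1.7]
ee_rot: [0.073, 0.997, -0.0, -0.001]
contact_force: [-0.3, 0.5, -0.8]
gripper_width: 85.1
```

>>> servo_tool(turn=[[0, 0, 0], [0, 0, 0], [0, 0, 0.18], [0, 0, 0.18], [0, 0, 0.18]], dp=[[-0.005, 0.001, 0.005], [0, 0, 0.05], [0, -0.02, 0.03], [0, -0.04, 0], [0, -0.04, 0]], fingers=[0.085, 0.085, 0.06, 0.05, 0.05])

```text
clock: 11.9
position: [580.0, -70.6, 88.8]
ee_rot: [-0.207, 0.978, -0.001, 0.006]
contact_force: [0.6, 0.2, -0.3]
gripper_width: 49.9
```

```bash
python3 where.py 604 22 -.142
```

```text
clock 11.9 tcp [580.  -70.6  88.8] tcp n,t -69.5 -114.1 yaw 0.416 F [ 0.6  0.2 -0.3]
top [ 5.43067e+02  1.94800e+01 -2.29000e-01] 0.952 n,t -119.3 -30.5 dyaw -0.081
scene [ 5.98656e+02  2.57670e+01 -1.14000e-01] 0.183 n,t -65.3 -16.0 dyaw 0.034
```

>>> servo_tool(turn=[[0, 0, 0.17], [0, 0, 0.17], [0, 0, 0.17], [0, 0, 0.17], [0, 0, 0.17]], dp=[[0.005, -0.01, 0], [0.005, -0.003, 0], [0, 0, 0], [0, 0, 0], [0, 0, 0]], fingers=[0.044, 0.044, 0.044, 0.044, 0.044])

```text
clock: 12.72
position: [591.2, -78.1, 88.4]
ee_rot: [-0.599, 0.801, 0.001, 0.007]
contact_force: [0.6, -0.2, -0.4]
gripper_width: 43.8
```

>>> servo_tool(turn=[[0, 0, 0.1], [0, 0, 0], [0, 0, 0], [0, 0, 0], [0, 0, 0]], dp=[[0, 0, 0], [0, 0, -0.02], [0, 0, -0.02], [0, 0, -0.01], [0, 0, 0]], fingers=[0.044, 0.044, 0.044, 0.044, 0.044])

```text
clock: 13.35
position: [593.3, -72.1, 38.1]
ee_rot: [-0.641, 0.767, -0.0, 0.009]
contact_force: [-0.1, -0.4, 0.3]
gripper_width: 44.2
```

```bash
python3 where.py 604 22 -.142;python3 -c "
from bench import *
print(read_state()['joints'].round(2))"; cp pics/w_13*.png pics/v2.png; ls pics
```

```text
clock 13.35 tcp [593.3 -72.1  38.1] tcp n,t -56.1 -113.6 yaw 1.392 F [-0.1 -0.4  0.3]
top [ 5.44617e+02  6.35800e+00 -1.33000e-01] 0.853 n,t -115.9 -43.2 dyaw 0.015
scene [ 5.98776e+02  2.30380e+01 -1.13000e-01] 0.305 n,t -64.8 -18.7 dyaw 0.035
[ 0.14  0.5  -0.27 -0.01 -0.77 -0.31]
a.png
fit.png
scene0.png
top0.png
v.png
v2.png
w_1045.png
w_1190.png
w_1335.png
w_484.png
w_567.png
w_900.png
w_scene.png
w_top.png
```

View pics/v2.png

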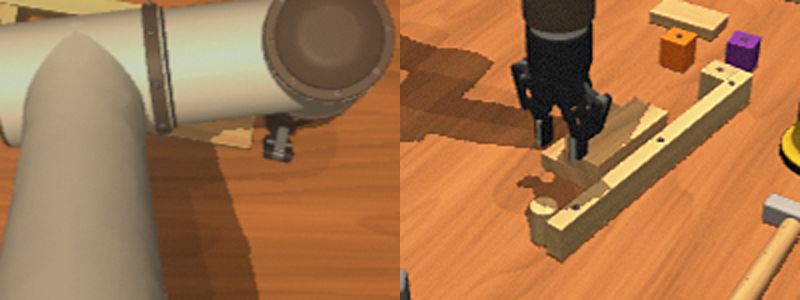

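>>> servo_tool(turn=[[-0.0115, 0.014, 0.03], [0, 0, 0], [0, 0, 0], [0, 0, 0], [0, 0, 0]], dp=[[-0.001, -0.009, 0], [0, 0, -0.008], [0, 0, -0.008], [0, 0, -0.006], [0, 0, -0.003]], fingers=[0.044, 0.044, 0.044, 0.044, 0.044])

```text
clock: 14.18
position: [593.5, -82.6, 13.7]
ee_rot: [-0.653, 0.757, -0.001, 0.001]
contact_force: [0.3, 0.1, -0.0]
gripper_width: 44.0
```

>>> servo_tool(turn=[[0, 0, 0], [0, 0, 0], [0, 0, 0], [0, 0, 0], [0, 0, 0]], dp=[[0, 0, -0.002], [0, 0, -0.002], [0, 0, -0.001], [0, 0, -0.001], [0, 0, -0.001]], fingers=[0.044, 0.044, 0.044, 0.044, 0.044])

```text
clock: 14.8
position: [593.8, -82.5, 6.3]
ee_rot: [-0.653, 0.757, -0.001, 0.001]
contact_force: [-0.2, 0.3, -0.2]
gripper_width: 44.2
```

```bash
python3 where.py 604 22 -.142; cp $(ls -t pics/w_1[0-9]*.png|head -1) pics/v3.png
```

```text
clock 14.8 tcp [593.8 -82.5   6.3] tcp n,t -54.1 -123.9 yaw 1.423 F [-0.2  0.3 -0.2]
top [ 5.44799e+02  1.78720e+01 -1.75000e-01] 0.865 n,t -117.4 -31.8 dyaw -0.027
scene [ 6.01854e+02  2.44070e+01 -1.01000e-01] 0.429 n,t -61.9 -16.9 dyaw 0.047
```

View pics/v3.png

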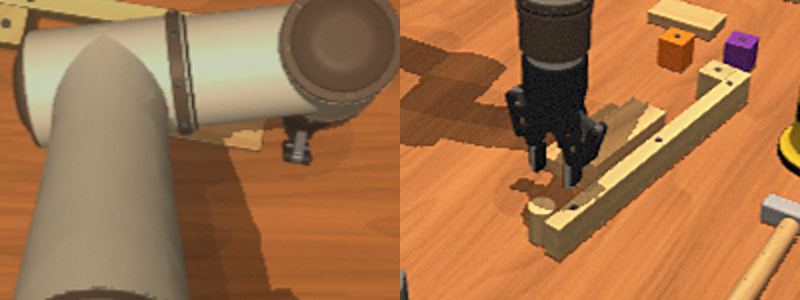

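>>> servo_tool(turn=[[0, 0, 0], [0, 0, 0], [0, 0, 0], [0, 0, 0], [0, 0, 0]], dp=[[0, 0, -0.002], [0, 0, -0.001], [0, 0, -0.001], [0, 0, -0.001], [0, 0, -0.001]], fingers=[0.044, 0.044, 0.044, 0.044, 0.044])

```text
clock: 15.62
position: [593.8, -82.5, 0.0]
ee_rot: [-0.653, 0.757, -0.001, 0.001]
contact_force: [0.1, -0.1, -0.0]
gripper_width: 44.0
```

>>> servo_tool(turn=[[0, 0, 0], [0, 0, 0], [0, 0, 0], [0, 0, 0], [0, 0, 0]], dp=[[0, 0, -0.001], [0, 0, -0.001], [0, 0, -0.001], [0, 0, -0.001], [0, 0, -0.001]], fingers=[0.044, 0.044, 0.044, 0.044, 0.044])

```text
clock: 16.25
position: [593.8, -82.5, -5.3]
ee_rot: [-0.653, 0.757, -0.001, 0.001]
contact_force: [-0.7, 0.5, 0.3]
gripper_width: 44.3
```

>>> servo_tool(turn=[[0, 0, 0], [0, 0, 0], [0, 0, 0], [0, 0, 0], [0, 0, 0]], dp=[[0.0012, 0.008, 0], [0.0012, 0.008, 0], [0.0012, 0.008, 0], [0.0012, 0.008, 0], [0.0012, 0.008, 0]], fingers=[0.044, 0.044, 0.044, 0.044, 0.044])

```text
clock: 16.88
position: [599.5, -41.0, -5.4]
ee_rot: [-0.653, 0.757, -0.001, -0.0]
contact_force: [0.5, -2.3, 0.2]
gripper_width: 43.8
```

```bash
python3 where.py 604 35 -.142
```

```text
clock 16.88 tcp [599.5 -41.   -5.4] tcp n,t -54.7 -82.0 yaw 1.423 F [ 0.5 -2.3  0.2]
top [ 5.94501e+02  3.89810e+01 -1.60000e-01] 0.837 n,t -71.4 -3.6 dyaw -0.012
scene [ 6.04294e+02  4.77740e+01 -1.10000e-01] 0.552 n,t -63.0 6.6 dyaw 0.038
```

>>> servo_tool(turn=[[0, 0, 0], [0, 0, 0], [0, 0, 0], [0, 0, 0], [0, 0, 0]], dp=[[0.0014, 0.0095, 0], [0.0014, 0.0095, 0], [0.0014, 0.0095, 0], [0.0014, 0.0095, 0], [0.0014, 0.0095, 0]], fingers=[0.044, 0.044, 0.044, 0.044, 0.044])

```text
clock: 17.7
position: [606.4, 8.2, -5.4]
ee_rot: [-0.653, 0.758, -0.001, -0.001]
contact_force: [0.4, -2.8, -0.6]
gripper_width: 44.2
```

```bash
python3 where.py 612 88 -.142
```

```text
clock 17.7 tcp [606.4   8.2  -5.4] tcp n,t -55.0 -32.3 yaw 1.422 F [ 0.4 -2.8 -0.6]
top [564.785  71.317  -0.713] 0.842 n,t -105.5 24.0 dyaw -0.565
scene [ 6.08343e+02  9.64840e+01 -1.06000e-01] 0.56 n,t -66.1 55.3 dyaw 0.042
```

>>> servo_tool(turn=[[0, 0, 0], [0, 0, 0], [0, 0, 0], [0, 0, 0], [0, 0, 0]], dp=[[0.0012, 0.008, 0], [0.0012, 0.008, 0], [0.0009, 0.006, 0], [0.0006, 0.004, 0], [0.0006, 0.004, 0]], fingers=[0.044, 0.044, 0.044, 0.044, 0.044])

```text
clock: 18.52
position: [610.6, 38.6, -5.5]
ee_rot: [-0.652, 0.758, -0.001, -0.001]
contact_force: [-0.6, -3.0, -0.4]
gripper_width: 44.1
```

>>> servo_tool(turn=[[0, 0, 0], [0, 0, 0], [0, 0, 0], [0, 0, 0], [0, 0, 0]], dp=[[0.0003, 0.002, 0], [0.0003, 0.002, 0], [0.0003, 0.002, 0], [0.0003, 0.002, 0], [0.0003, 0.002, 0]], fingers=[0.044, 0.044, 0.044, 0.044, 0.044])

```text
clock: 19.15
position: [612.0, 49.0, -5.5]
ee_rot: [-0.652, 0.758, -0.001, -0.002]
contact_force: [-0.6, -3.2, 0.6]
gripper_width: 44.3
```

>>> servo_tool(turn=[[0, 0, 0], [0, 0, 0], [0, 0, 0], [0, 0, 0], [0, 0, 0]], dp=[[0.0002, 0.0015, 0], [0.0002, 0.0015, 0], [0.0002, 0.0015, 0], [0.0002, 0.0015, 0], [0.0002, 0.0015, 0]], fingers=[0.044, 0.044, 0.044, 0.044, 0.044])

```text
clock: 19.77
position: [611.5, 49.3, -5.3]
ee_rot: [-0.651, 0.759, -0.002, -0.006]
contact_force: [0.3, -8.2, 1.7]
gripper_width: 44.2
```

>>> servo_tool(turn=[[0, 0, 0], [0, 0, 0], [0, 0, 0], [0, 0, -0.18], [0, 0, -0.18]], dp=[[-0.002, -0.012, 0], [0, 0, 0.035], [0, 0, 0.05], [0, 0, 0.02], [0, 0, 0]], fingers=[0.044, 0.044, 0.044, 0.06, 0.085])

```text
clock: 20.4
position: [610.2, 38.5, 102.4]
ee_rot: [-0.499, 0.866, 0.001, -0.003]
contact_force: [0.2, 0.0, -1.1]
gripper_width: 75.8
```

>>> servo_tool(turn=[[0, 0, -0.18], [0, 0, -0.18], [0, 0, -0.18], [0, 0, -0.18], [0, 0, -0.18]], dp=[[-0.004, 0.02, 0], [-0.004, 0.02, 0], [-0.004, 0.02, 0], [-0.004, 0.02, 0], [-0.004, 0.02, 0]], fingers=[0.085, 0.085, 0.085, 0.085, 0.085])

```text
clock: 21.02
position: [591.1, 142.4, 103.5]
ee_rot: [-0.056, 0.998, 0.004, 0.002]
contact_force: [-0.1, 0.1, -0.2]
gripper_width: 84.7
```

```bash
python3 where.py 621 134 -.142
```

```text
clock 21.02 tcp [591.1 142.4 103.5] tcp n,t -90.0 98.2 yaw 0.113 F [-0.1  0.1 -0.2]
top [ 6.16576e+02  1.33486e+02 -1.50000e-01] 0.598 n,t -63.5 93.1 dyaw -0.002
scene [ 414.056 -525.515    1.959] 0.955 n,t -166.6 -588.5 dyaw 2.107
```

>>> servo_tool(turn=[[0, 0, -0.13], [0, 0, -0.13], [0, 0, 0], [0, 0, 0], [0, 0, 0]], dp=[[0, -0.003, 0], [0, 0, -0.02], [0, 0, -0.03], [0, 0, -0.015], [0, 0, 0]], fingers=[0.085, 0.085, 0.085, 0.085, 0.085])

```text
clock: 21.85
position: [592.7, 136.0, 37.9]
ee_rot: [0.071, 0.997, 0.004, 0.004]
contact_force: [0.3, -0.0, 0.3]
gripper_width: 85.0
```

```bash
python3 where.py 617 134 -.148
python3 - <<'E'
from h import *
w=get_image("wrist")["img"][:,:,::-1]; s=get_image("scene")["img"][130:280,240:440,::-1]
cv2.imwrite("pics/v4.png",np.hstack([cv2.resize(w,(400,300)),cv2.resize(s,(400,300),interpolation=2)]))
E
```

```text
clock 21.85 tcp [592.7 136.   37.9] tcp n,t -87.4 92.1 yaw -0.143 F [ 0.3 -0.   0.3]
top [ 6.16553e+02  1.31842e+02 -1.52000e-01] 0.686 n,t -63.2 91.5 dyaw -0.004
scene [ 6.15692e+02  1.35818e+02 -1.38000e-01] 0.159 n,t -64.7 95.3 dyaw 0.01
```

View pics/v4.png

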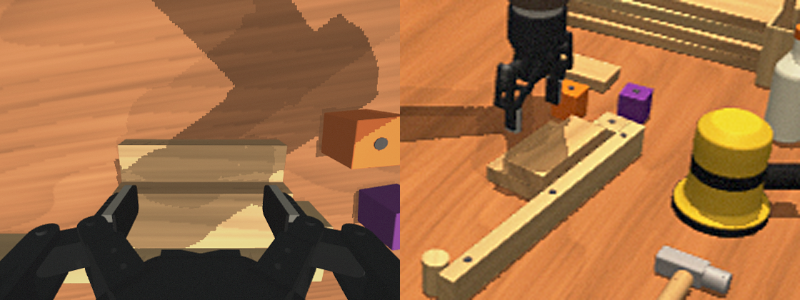

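>>> servo_tool(turn=[[0, 0.006, 0], [0, 0, 0], [0, 0, 0], [0, 0, 0], [0, 0, 0]], dp=[[-0.0065, 0.004, 0], [0, 0, -0.012], [0, 0, -0.012], [0, 0, -0.008], [0, 0, -0.003]], fingers=[0.085, 0.085, 0.085, 0.085, 0.085])

```text
clock: 22.78
position: [586.6, 141.7, 2.9]
ee_rot: [0.071, 0.997, 0.005, 0.003]
contact_force: [0.3, -0.6, 0.8]
gripper_width: 85.1
```

>>> servo_tool(turn=[[0, 0, 0], [0, 0, 0], [0, 0, 0], [0, 0, 0], [0, 0, 0]], dp=[[0, 0, -0.002], [0, 0, -0.001], [0, 0, 0], [0.002, -0.0003, 0], [0.002, -0.0003, 0]], fingers=[0.085, 0.085, 0.085, 0.085, 0.085])

```text
clock: 23.4
position: [591.3, 141.1, 0.0]
ee_rot: [0.071, 0.997, 0.005, 0.003]
contact_force: [0.5, 0.0, -0.1]
gripper_width: 84.8
```

>>> servo_tool(turn=[[0, 0, 0], [0, 0, 0], [0, 0, 0], [0, 0, 0], [0, 0, 0]], dp=[[0.003, -0.0004, 0], [0.003, -0.0004, 0], [0.003, -0.0004, 0], [0.003, -0.0004, 0], [0.003, -0.0004, 0]], fingers=[0.085, 0.085, 0.085, 0.085, 0.085])

```text
clock: 24.02
position: [602.2, 138.5, 0.1]
ee_rot: [0.071, 0.997, 0.004, -0.002]
contact_force: [-5.1, 1.4, 3.9]
gripper_width: 85.0
```

>>> servo_tool(turn=[[0, 0, 0], [0, 0, 0], [0, 0, 0], [0, 0, 0], [0, 0, 0]], dp=[[0.0015, -0.0002, 0], [0.0015, -0.0002, 0], [0.0015, -0.0002, 0], [0.0015, -0.0002, 0], [0.0015, -0.0002, 0]], fingers=[0.085, 0.085, 0.085, 0.085, 0.085])

```text
clock: 24.65
position: [607.6, 137.1, 0.1]
ee_rot: [0.071, 0.997, 0.003, -0.004]
contact_force: [-4.1, 1.6, 3.2]
gripper_width: 85.2
```

```bash
python3 where.py 635 132 -.148
```

```text
clock 24.65 tcp [6.076e+02 1.371e+02 1.000e-01] tcp n,t -72.9 95.4 yaw -0.143 F [-4.1  1.6  3.2]
top [ 6.27524e+02  1.30186e+02 -1.21000e-01] 0.671 n,t -52.1 91.5 dyaw 0.027
scene [ 6.25358e+02  1.34595e+02 -9.30000e-02] 0.313 n,t -54.9 95.5 dyaw 0.055
```

>>> servo_tool(turn=[[0, 0, 0], [0, 0, 0], [0, 0, 0], [0, 0, 0], [0, 0, 0]], dp=[[0.0015, -0.0002, 0], [0.0015, -0.0002, 0], [0.0015, -0.0002, 0], [0.0015, -0.0002, 0], [0.0015, -0.0002, 0]], fingers=[0.085, 0.085, 0.085, 0.085, 0.085])

```text
clock: 25.48
position: [613.3, 135.8, 0.0]
ee_rot: [0.072, 0.997, 0.003, -0.006]
contact_force: [-9.2, 3.6, 7.2]
gripper_width: 85.0
```

>>> servo_tool(turn=[[0, 0, 0], [0, 0, 0], [0, 0, 0], [0, 0, 0], [0, 0, 0]], dp=[[0.0015, -0.0002, 0], [0.0015, -0.0002, 0], [0.0015, -0.0002, 0], [0.0015, -0.0002, 0], [0.0015, -0.0002, 0]], fingers=[0.085, 0.085, 0.085, 0.085, 0.085])

```text
clock: 26.1
position: [612.7, 135.8, 0.0]
ee_rot: [0.072, 0.997, 0.001, -0.014]
contact_force: [-8.5, 2.7, 6.2]
gripper_width: 85.1
```

The offcut is against the fence: TCP n is −67.6, which puts its centre at about −45. The tool drifted about 2 mm away from the stop during that push, so I'll re-seat the end with closed fingers before the final push.

>>> servo_tool(turn=[[0, 0, 0], [-0.002, -0.025, 0], [0, 0, 0], [0, 0, 0], [0, 0, 0]], dp=[[-0.005, 0.001, 0], [0, 0, 0.045], [0, -0.02, 0.035], [0.012, -0.05, 0], [0.012, -0.05, 0]], fingers=[0.085, 0.085, 0.085, 0.0, 0.0])

```text
clock: 26.72
position: [638.8, 18.0, 83.0]
ee_rot: [0.068, 0.998, 0.003, 0.007]
contact_force: [0.8, -0.4, 0.0]
gripper_width: 51.7
```

```bash
python3 where.py 635 132 -.148
```

```text
clock 26.73 tcp [638.8  18.   83. ] tcp n,t -24.5 -17.8 yaw -0.136 F [ 0.8 -0.4  0. ]
top [ 6.25017e+02  1.28078e+02 -3.04000e-01] 0.472 n,t -54.3 89.0 dyaw -0.156
scene [ 6.29376e+02  1.32646e+02 -8.00000e-02] 0.298 n,t -50.7 94.2 dyaw 0.068
```

>>> servo_tool(turn=[[0.001, 0.012, 0], [0, 0, 0], [0, 0, 0], [0, 0, 0], [0, 0, 0]], dp=[[-0.008, -0.003, 0], [0, 0, -0.025], [0, 0, -0.025], [0, 0, -0.014], [0, 0, 0]], fingers=[0, 0, 0, 0, 0])

```text
clock: 27.55
position: [629.3, 19.2, 16.9]
ee_rot: [0.066, 0.998, 0.003, 0.001]
contact_force: [0.7, 0.0, -0.2]
gripper_width: 0.2
```

```bash
python3 where.py 635 132 -.148
python3 - <<'E'
from h import *
t=get_image("top")["img"][120:270,140:340,::-1]; s=get_image("scene")["img"][140:260,260:420,::-1]
cv2.imwrite("pics/v5.png",np.hstack([cv2.resize(t,(400,300),interpolation=2),cv2.resize(s,(400,300),interpolation=2)]))
E
```

```text
clock 27.55 tcp [629.3  19.2  16.9] tcp n,t -34.0 -18.0 yaw -0.133 F [ 0.7  0.  -0.2]
top [ 6.00003e+02  8.42480e+01 -4.85000e-01] 0.743 n,t -72.6 42.0 dyaw -0.337
scene [ 6.26851e+02  1.35252e+02 -8.40000e-02] 0.48 n,t -53.6 96.4 dyaw 0.064
```

View pics/v5.png

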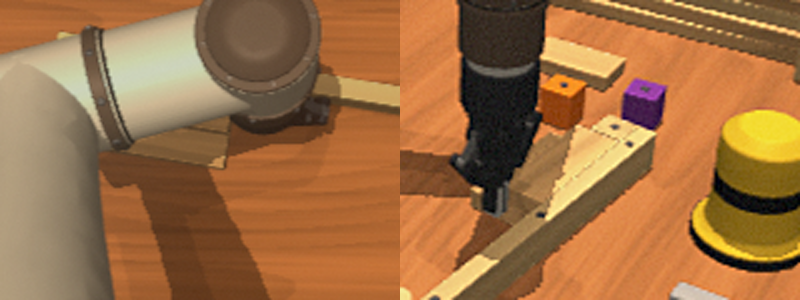

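>>> servo_tool(turn=[[0, 0, 0], [0, 0, 0], [0, 0, 0], [0, 0, 0], [0, 0, 0]], dp=[[0.0006, 0.004, -0.004], [0.0006, 0.004, 0], [0.0006, 0.004, 0], [0.0004, 0.003, 0], [0.0003, 0.002, 0]], fingers=[0, 0, 0, 0, 0])

```text
clock: 28.48
position: [634.1, 37.1, 15.6]
ee_rot: [0.067, 0.998, 0.004, 0.004]
contact_force: [-0.2, -0.4, -0.1]
gripper_width: 0.2
```

>>> servo_tool(turn=[[0, 0, 0], [0, 0, 0], [0, 0, 0], [0, 0, 0], [0, 0, 0]], dp=[[0.0002, 0.0015, 0], [0.0002, 0.0015, 0], [0.0002, 0.0015, 0], [0.0002, 0.0015, 0], [0.0002, 0.0015, 0]], fingers=[0, 0, 0, 0, 0])

```text
clock: 29.1
position: [634.7, 44.2, 15.5]
ee_rot: [0.067, 0.998, 0.003, 0.003]
contact_force: [-0.3, -2.5, 0.2]
gripper_width: 0.3
```

>>> servo_tool(turn=[[0, 0, 0], [0, 0, 0], [0, 0, 0], [0, 0, 0], [0, 0, 0]], dp=[[0.0002, 0.0015, 0], [0.0002, 0.0015, 0], [0.0002, 0.0015, 0], [0.0002, 0.0015, 0], [0.0002, 0.0015, 0]], fingers=[0, 0, 0, 0, 0])

```text
clock: 29.72
position: [634.1, 45.1, 15.6]
ee_rot: [0.068, 0.998, -0.001, 0.0]
contact_force: [0.2, -6.8, 0.3]
gripper_width: 0.1
```

>>> servo_tool(turn=[[0, 0, 0], [0, 0, 0], [0, 0, 0], [0, 0, 0], [0, 0, 0]], dp=[[0.0003, 0.002, 0], [0.0003, 0.002, 0], [0.0003, 0.002, 0], [0.0003, 0.002, 0], [0.0003, 0.002, 0]], fingers=[0, 0, 0, 0, 0])

```text
clock: 30.35
position: [633.0, 44.9, 15.7]
ee_rot: [0.069, 0.998, -0.007, -0.004]
contact_force: [0.3, -8.0, 0.5]
gripper_width: 0.2
```

>>> servo_tool(turn=[[0, 0, 0], [0, 0, 0], [0, 0, 0], [0, 0, 0], [0, 0, 0]], dp=[[-0.001, -0.008, 0], [0, 0, 0.045], [-0.01, 0.02, 0.035], [-0.01, 0.045, 0], [-0.01, 0.045, 0]], fingers=[0, 0, 0.085, 0.085, 0.085])

```text
clock: 30.98
position: [602.0, 147.8, 97.8]
ee_rot: [0.073, 0.997, -0.005, -0.003]
contact_force: [-0.1, 0.4, -0.3]
gripper_width: 54.4
```

```bash
python3 where.py 635 132 -.148
```

```text
clock 30.98 tcp [602.  147.8  97.8] tcp n,t -80.0 105.1 yaw -0.146 F [-0.1  0.4 -0.3]
top [ 6.31793e+02  1.20245e+02 -1.61000e-01] 0.485 n,t -46.5 82.3 dyaw -0.013
scene [ 6.25288e+02  1.32015e+02 -9.40000e-02] 0.312 n,t -54.6 93.0 dyaw 0.054
```

>>> servo_tool(turn=[[0.01, -0.006, 0], [0, 0, 0], [0, 0, 0], [0, 0, 0], [0, 0, 0]], dp=[[0.0015, -0.01, 0], [0, 0, -0.025], [0, 0, -0.03], [0, 0, -0.025], [0, 0, 0]], fingers=[0.085, 0.085, 0.085, 0.085, 0.085])

```text
clock: 31.8
position: [604.4, 129.5, 15.3]
ee_rot: [0.076, 0.997, 0.001, -0.0]
contact_force: [-0.5, 1.4, 0.4]
gripper_width: 84.9
```

```bash
python3 where.py 635 132 -.148
```

```text
clock 31.8 tcp [604.4 129.5  15.3] tcp n,t -74.9 87.4 yaw -0.152 F [-0.5  1.4  0.4]
top [ 6.33037e+02  1.26233e+02 -1.50000e-01] 0.748 n,t -46.1 88.4 dyaw -0.002
scene [ 6.30326e+02  1.32726e+02 -6.40000e-02] 0.324 n,t -49.7 94.4 dyaw 0.084
```

>>> servo_tool(turn=[[0, 0, 0], [0, 0, 0], [0, 0, 0], [0, 0, 0], [0, 0, 0]], dp=[[0.0, 0.007, -0.006], [0, 0, -0.007], [0, 0, -0.005], [0, 0, -0.002], [0, 0, -0.002]], fingers=[0.085, 0.085, 0.085, 0.085, 0.085])

```text
clock: 32.62
position: [608.0, 140.1, -2.5]
ee_rot: [0.074, 0.997, 0.004, 0.005]
contact_force: [0.3, -0.3, 0.3]
gripper_width: 84.7
```

>>> servo_tool(turn=[[0, 0, 0], [0, 0, 0], [0, 0, 0], [0, 0, 0], [0, 0, 0]], dp=[[0, 0, -0.001], [0, 0, -0.001], [0, 0, -0.0005], [0, 0, -0.0005], [0, 0, -0.0005]], fingers=[0.085, 0.085, 0.085, 0.085, 0.085])

```text
clock: 33.25
position: [608.2, 140.1, -6.0]
ee_rot: [0.074, 0.997, 0.004, 0.005]
contact_force: [-0.5, -0.2, -0.2]
gripper_width: 85.2
```

>>> servo_tool(turn=[[0, 0, 0], [0, 0, 0], [0, 0, 0], [0, 0, 0], [0, 0, 0]], dp=[[0, 0, -0.001], [0, 0, -0.001], [0, 0, -0.001], [0, 0, -0.001], [0, 0, -0.001]], fingers=[0.085, 0.085, 0.085, 0.085, 0.085])

```text
clock: 33.88
position: [608.2, 140.0, -10.9]
ee_rot: [0.074, 0.997, 0.004, 0.005]
contact_force: [-1.8, 0.6, 5.6]
gripper_width: 85.3
```

>>> servo_tool(turn=[[0, 0.008, 0], [0, 0, 0], [0, 0, 0], [0, 0, 0], [0, 0, 0]], dp=[[0, 0, 0.003], [0.001, -0.0001, 0], [0.001, -0.0001, 0], [0.001, -0.0001, 0], [0, 0, 0]], fingers=[0.085, 0.085, 0.085, 0.085, 0.085])

```text
clock: 34.5
position: [611.5, 139.7, -8.0]
ee_rot: [0.074, 0.997, 0.004, 0.001]
contact_force: [0.3, 0.0, 0.5]
gripper_width: 85.1
```

>>> servo_tool(turn=[[0, 0, 0], [0, 0, 0], [0, 0, 0], [0, 0, 0], [0, 0, 0]], dp=[[0.0015, -0.0002, -0.0015], [0.0015, -0.0002, -0.0015], [0.0015, -0.0002, -0.0015], [0.0015, -0.0002, -0.0015], [0.0015, -0.0002, -0.0015]], fingers=[0.085, 0.085, 0.085, 0.085, 0.085])

```text
clock: 35.12
position: [612.9, 138.9, -11.2]
ee_rot: [0.076, 0.997, 0.001, -0.005]
contact_force: [-8.1, 2.2, 11.4]
gripper_width: 85.2
```

>>> servo_tool(turn=[[0, 0, 0], [0, 0, 0], [0, 0, 0], [0, 0, 0], [0, 0, 0]], dp=[[0.0022, -0.0001, -0.0016], [0.0022, -0.0001, -0.0016], [0.0022, -0.0001, -0.0016], [0.0022, -0.0001, -0.0016], [0.0022, -0.0001, -0.0016]], fingers=[0.085, 0.085, 0.085, 0.085, 0.085])

```text
clock: 35.75
position: [612.7, 138.6, -11.0]
ee_rot: [0.075, 0.997, -0.001, -0.015]
contact_force: [-10.8, 1.2, 13.1]
gripper_width: 85.1
```

>>> servo_tool(turn=[[0, 0, 0], [0, 0, 0], [0, 0, 0], [0, 0, 0], [0, 0, 0]], dp=[[0.0027, -0.0002, -0.0015], [0.0027, -0.0002, -0.0015], [0.0027, -0.0002, -0.0015], [0.0027, -0.0002, -0.0015], [0.0027, -0.0002, -0.0015]], fingers=[0.085, 0.085, 0.085, 0.085, 0.085])

```text
clock: 36.38
position: [611.5, 138.3, -10.7]
ee_rot: [0.074, 0.997, -0.003, -0.028]
contact_force: [-11.4, 1.6, 13.9]
gripper_width: 84.9
```

```bash
python3 where.py 635 132 -.148
python3 - <<'E'
from h import *
for i in range(3):
    d=get_image("scene");print(np.round(read_state()["contact_force"],1))
s=d["img"][140:260,260:420,::-1];w=get_image("wrist")["img"][:,:,::-1]
cv2.imwrite("pics/v6.png",np.hstack([cv2.resize(w,(400,300)),cv2.resize(s,(400,300),interpolation=2)]))
E
```

```text
clock 36.38 tcp [611.5 138.3 -10.7] tcp n,t -69.2 97.1 yaw -0.147 F [-11.4   1.6  13.9]
top [ 6.3470e+02  1.3123e+02 -1.4100e-01] 0.64 n,t -45.2 93.6 dyaw 0.007
scene [ 6.28950e+02  1.33674e+02 -8.10000e-02] 0.382 n,t -51.2 95.2 dyaw 0.067
[-11.9   1.   12.9]
[-12.    1.6  13.2]
[-11.8   1.2  13.3]
```

View pics/v6.png

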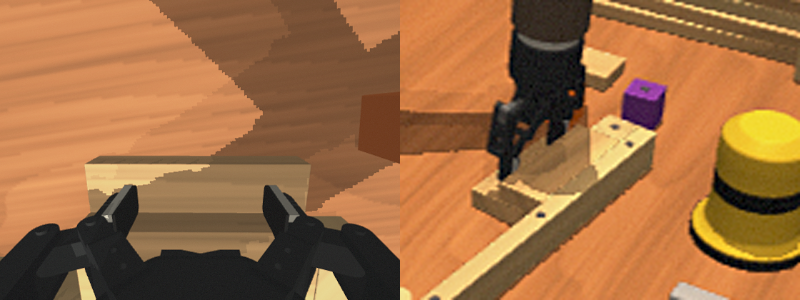

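The last view shows the fingers on the ledge against the shoulder, with the offcut flush to the fence and meeting the stop. The hold reads a steady 12 N into the fence and 13 N down, so I'm handing in.

```bash
python3 -c "
from bench import *
print(job_done()); s=read_state(); print(s['clock'],s['contact_force'].round(1))"
```

```text
the job is handed in; nothing more can be done
None
the job is handed in; nothing more can be done
```

I pushed the offcut along the bench into the corner of the fence and the square stop, then handed the job in at about 36.5 s while holding a diagonal push.

**How it went:** I pushed on the shoulder towards the fence, on the end towards the stop, then on the shoulder until it met the fence. The tool had drifted about 2 mm away from the stop, so I pushed the end up to the stop again before the final push. On my first try the open fingers passed over the top of the offcut without moving it, so I then found the ledge height by touch.

**Final push:** readings just before hand-in were steady at about 12 N into the fence and 13 N down, with about 0.5 N along the fence. These are wrist forces. I could not measure the fence and bench separately, so friction may split the load a little differently.

**Position checks:**
- **By touch:** forward motion stopped at both the stop (8 N) and the fence (9 N). The tool position there put the offcut's centre about 45 mm in front of the fence, as it should be.
- **Last picture:** the offcut looked flush with the fence and meeting the stop.
- **Camera fits that disagreed:** the arm blocked much of the view.

| Fit | In front of fence (should be 45 mm) | Along fence (should be 95 mm) | Turn off square |
|---|---|---|---|
| Top | 45.2 mm | 93.6 mm | 0.007 rad |
| Scene | 51 mm | 95.2 mm | 0.067 rad |

I trusted touch over the scene fit.

**Tape and scrap:** I kept the arm well away from both, but did not measure them again at the end.

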